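# Show the tea infuser to the phone camera

### The arm

A 6-joint arm with a two-finger parallel gripper is mounted at the origin on the work surface. World frame = base frame: x ahead of the robot, y to its left, z up, the work surface at z = 0. Lengths are in mm, angles in rad, forces in N, time in s.
With the tool pointing down it reaches from about 275 to 1000 mm from the base axis. Payload 8.4 kg.
Tool frame: the origin (TCP) lies midway between the tips of the shut fingers; the grasp point (between the pads) lies robot.grip_point_offset behind it (robot.grip_point_offset is the distance from the TCP to the grasp point, in mm); z points along the fingers, y is the line along which they close (so a half turn about z gives the same grasp; the last joint's range is limited). The gripper opens to 85 mm and grips with 20 to 120 N. Pads are 22 mm wide; open, the fingers measure 114 mm over their backs; the gripper's body (76 mm by 85 mm) begins 54 mm behind the grasp point. The pads swing forward as they close: fully open they stand 13 mm farther back than shut.
Start: joints at [1.146, 0.353, 1.633, -0, 1.155, -0.002], TCP at [256.446, 569.968, 231.281] pointing down, gripper open.
Joint ranges: [-2.63, 2.63], [-0.92, 2.1], [0.06, 2.66], [-1.3, 4.44], [0, 2.69], [-3.02, 3.02]. Speed limits (rad/s): [2.22, 2.22, 2.79, 3.14, 3.14, 3.14].

### API

Orientations are given as [roll, pitch, yaw] about the fixed x, y, z axes, in that order (R = Rz(yaw) Ry(pitch) Rx(roll)).
In Python, from station import robot, cams, sign_off gives the robot as it stands.
- The arm moves only by the shell command python3 -m handwheel 'ROWS' [FORCE]. ROWS is JSON, a list of rows, each a list of 7 numbers: the turn, a rotation vector about the tool's x, y, z in rad, then the shift along the tool's x, y, z in mm, then the closure in counts, from 0 (fully open) to 255 (shut). A call has 1 to 10 rows; each row is the pose to reach, as a shift and turn from the pose commanded when the call began, along the tool's axes at that moment; what a row does not reach only later rows make up. A row lasts 1/8 s, in which the tool goes at most 62.5 mm and 10.7 degrees, less where a joint would pass 70% of its speed; a pose out of reach is approached as far as the arm can. A call with a gripper value outside its range is refused whole. The fingers move at their own pace and stop on an object; FORCE is the grip in N (left out, the last holds). Time passes only in rows, so rows that repeat a pose let the fingers close. It gives the time, the measured TCP pose, the force, the opening and the grip force at its end, in the units of the state.
- robot.get_obs(): the state, without advancing time (a new reading comes with each control period).
- cams.get_image(name): name is "side" or "top"; returns a dict with "img" (384x512x3 uint8, red, green, blue), "range_z" (384x512 float32, mm along the optical axis (not along the pixel's ray), 0 where there is no reading), "vfov" (degrees; the focal length in pixels is half the picture's height over the tangent of half this angle, whatever the lens; pixels are square), "cx", "cy" (the principal point, pixels), "origin" and "attitude" of the camera in the world. Camera axes: x right, y down, z forward; pixel columns grow to the right and rows downward; lengths in mm; the calibration is good to about 2 mm. A picture is of the moment at which its call begins.
- sign_off(): hands the job in; it is judged then, once.
The state is a dict: "time": time; "joint_pos": joint angles; "qvel": joint speeds; "effort": joint torques, N m; "eef_pos": TCP position; "ee_rot": TCP orientation; "ft_force": force on the tool from outside, world axes, zero at the start; "ft_torque": the same for the moment, N m; "finger_gap": finger opening in mm; "gripper_force": force on a finger pad.
Only numpy, scipy, OpenCV 4.12 (cv2) and the standard library are available. Lean on these libraries where they do the work, as an engineer would, in place of code of your own. Each camera call takes 0.05 s, during which the arm holds its last target. There are 200 camera calls.

### The job

Lift the loose dome lid off the teapot and set it gently, knob up, into the round lid rest. Then draw the steel infuser out of the pot by its wooden tab and show its underside to the phone's rear lens: the centre of the underside 15 cm straight in front of the lens and level with it, the infuser tipped 40 degrees from upright so that its underside turns towards the lens. Finish while still holding it there, steady in the air; leave the teapot, mills, mug and honey jar standing where they are and do not touch the phone.

Things in the scene. Friction and masses are not known exactly. Their poses are not given: they have to be found in the camera images.
- teapot: Blue teapot, loose, 0.85 kg, on the left or right side. Body 140 mm across, 105 mm tall; on top a flat shoulder ring 112 mm across with a round mouth 72 mm across. Spout to its +x (reaches 113 mm from the axis, 97 mm high), loop handle to its -x (108 mm, 88 mm high). Origin: centre of the underside; z up.
- lid: Hollow blue dome lid, loose, about 0.16 kg, sits on the pot's shoulder over the infuser's tab; lifts straight up, nothing latches. Rim 96 mm across, dome 54 mm tall with a flat top 72 mm across, on it a round wooden knob 24 mm in diameter, from 54 to 82 mm above the origin. Origin: centre of the rim plane (underside); z up through the knob.
- infuser: Steel basket 62 mm wide, 0.11 kg, hangs in the pot by an 80 mm flange (72 to 76 mm above origin), 5 mm side play. Upright wooden tab on its middle: 10 mm thick along its x, 26 mm wide along y, 76 to 118 mm above origin; grip across the thickness. Lift 75 mm straight up to clear. Origin: centre of the perforated underside, 33 mm above the worktop at first; z up the axis through the tab.
- lid_rest: Round dark wooden dish with a cork floor, fixed, on the other side from the teapot. 124 mm across, rim 16 mm high, inner diameter 112 mm, floor 6 mm above the worktop. Origin: centre of the underside.
- phone: Red phone held upright on a round-based stand, fixed, beyond the middle of the table. Base 90 mm across, phone 74 mm wide, 9 mm thick, its top 195 mm above the worktop. The back with the lens faces the robot (the phone's own -x), the dark screen faces away. Origin: centre of the base's underside; z up.
- lens (a point): Centre of the phone's round rear lens (26 mm metal ring), 170 mm above the worktop and 12 mm from the phone's axis. It looks level along the phone's own -x.
- show (a point): Point in the air 150 mm straight in front of the lens and level with it, where the centre of the infuser's underside belongs. Its z axis is the direction the infuser's z should have: 40 degrees from upright, leaning away from the lens (the infuser's underside then turns to the lens). Turning the infuser about its own z does not matter.
- pepper_mill: Black pepper mill, loose, 48 mm across, 112 mm tall. Bystander. Origin: centre of the underside.
- salt_mill: White salt mill, loose, 48 mm across, 112 mm tall. Bystander. Origin: centre of the underside.
- mug: White mug, loose, 80 mm across, 90 mm tall. Bystander. Origin: centre of the underside.
- honey_jar: Amber glass honey jar with a yellow cap, loose, 68 mm across, 90 mm tall. Bystander. Origin: centre of the underside.
Not all that is in view belongs to the job. Several things look just like the phone: the one meant starts nearest to the robot's base. Several things have the shape of the lid_rest; the one meant has the colours described above.

How it is judged:
By the outcome, as a careful person would: the job done as asked, in the order asked, and still so for the second after the job is handed in, while the arm keeps its last pose, push and grip.
It also fails if it takes over 58 s, if anything falls off the work surface, if the arm or the gripper's body presses on something with over 40 N, if the wrist force passes 120 N, or if a joint passes its speed limit or range.

## Working session

There is one attempt and no reset: what is moved stays moved. The work goes in short steps, Python scripts to look and compute and a shell command to move; the robot and the scene stay as the last step left them, time stands still between calls to the robot, and variables do not carry over. Pictures are saved under pics/ and viewed, at most 10 in all, crops included, and the job is handed in when it is done.

```bash
ls; mkdir -p pics; cat > h.py <<'E'
import numpy as np,cv2
from scipy.spatial.transform import Rotation as R
from station import robot,cams,sign_off
def rot(a):
    a=np.array(a,float)
    return a if a.shape==(3,3) else R.from_euler('xyz',a).as_matrix()
def cap(n):
    d=cams.get_image(n); im=d['img']; z=d['range_z']; h,w=z.shape
    f=h/2/np.tan(np.radians(d['vfov'])/2)
    v,u=np.mgrid[:h,:w]
    P=np.stack([(u-d['cx'])/f*z,(v-d['cy'])/f*z,z],-1)@rot(d['attitude']).T+np.array(d['origin'])
    P[z==0]=np.nan
    return im,P,d
def save(im,n,s=1.5): cv2.imwrite('pics/'+n,cv2.resize(im[...,::-1],None,fx=s,fy=s))
E
python3 - <<'E'
from h import *
print(robot.get_obs(),robot.grip_point_offset)
for n in('top','side'):
    im,P,d=cap(n); save(im,n+'0.png'); np.savez('/tmp/'+n,im=im,P=P)
    print(n,d['origin'],d['attitude'],d['vfov'],d['cx'],d['cy'])
E
```

```text
pics
{'time': 0.0, 'joint_pos': array([ 1.14563213e+00,  3.53675375e-01,  1.63412415e+00, -2.79779631e-06,
        1.15523099e+00, -2.41451552e-03]), 'qvel': array([-0.00154129,  0.00195647, -0.00055792,  0.00192849, -0.0004179 ,
       -0.00087488]), 'effort': array([ 2.94370693e-06, -6.05258489e+01, -3.42074454e+01, -3.66763823e-05,
        9.49924404e-03,  1.15246965e-05]), 'eef_pos': array([256.22853055, 569.5339716 , 230.54896539]), 'ee_rot': array([-3.14015479e+00, -9.13693914e-07,  2.71884410e+00]), 'ft_force': array([ 0.5289387 ,  0.18608375, -0.32057432]), 'ft_torque': array([ 0.00996362, -0.00197881, -0.01071934]), 'gripper_force': 0.0, 'finger_gap': 85.24829010706722} 18.700000000000003
top [499.85580372   2.2431686  964.16070193] [-3.02732682e+00  1.11865205e-03 -1.56056905e+00] 56.85378684281766 250.95379389463935 190.2403168105557
side [ 489.17415159 -584.02140131  619.56073785] [-2.26321983e+00  1.51270761e-03 -1.69181482e-01] 57.62305232995215 255.79785869339432 194.64522486167002
```

View pics/top0.png

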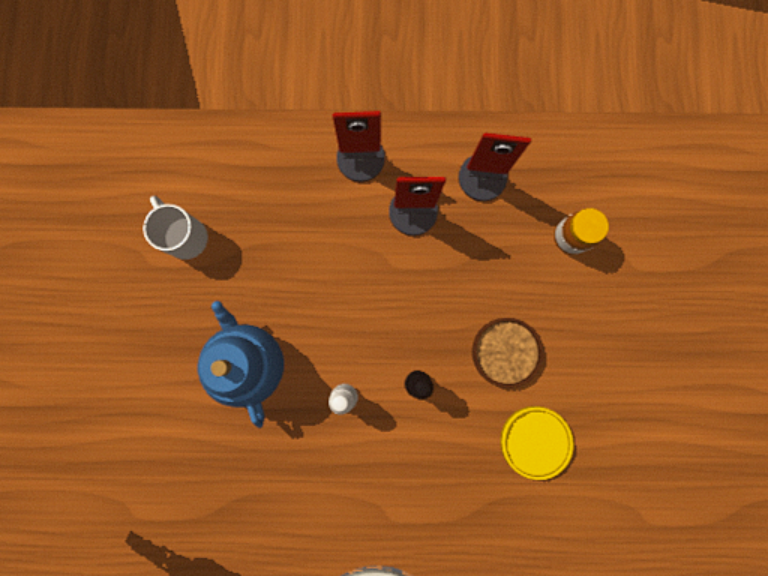

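View pics/side0.png

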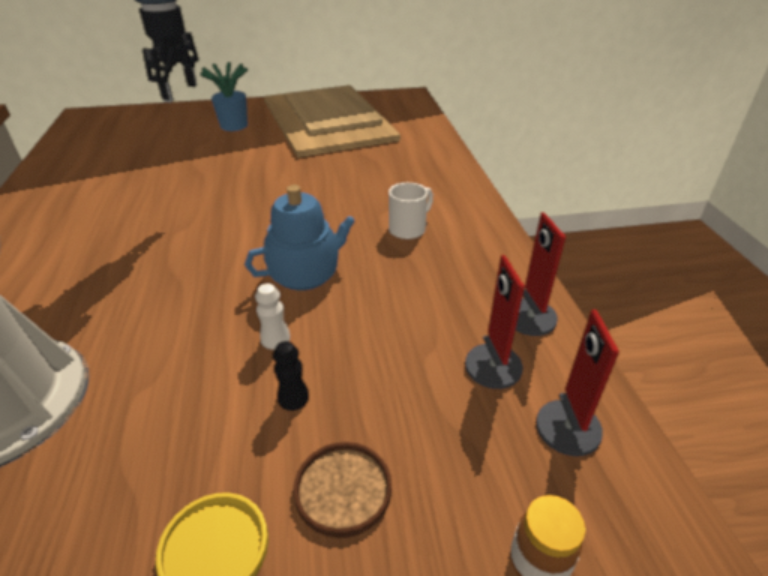

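The top view shows the teapot at (240,365) with its lid knob at (219,368), in 1.5x pixels. The cork rest is at (508,352), and the nearest phone at (415,205) has its lens at (420,189). The mills are at (342,400) and (418,385), the mug at (170,228) and the honey jar at (585,230). The side view agrees.

```bash
cat > m.py <<'E'
from h import *
for n in('top','side'):
    d=np.load(f'/tmp/{n}.npz'); im,P=d['im'].astype(int),d['P']; x,y,z=P[...,0],P[...,1],P[...,2]
    hsv=cv2.cvtColor(d['im'],cv2.COLOR_RGB2HSV).astype(int); H,S,V=hsv[...,0],hsv[...,1],hsv[...,2]
    blue=(H>95)&(H<125)&(S>80)
    def st(nm,m):
        q=P[m]; 
        if len(q)<3: print(n,nm,len(q)); return
        a,b=np.nanpercentile(q,[2,98],axis=0)
        c,r=cv2.minEnclosingCircle(np.float32(q[:,:2]))
        print(n,nm,len(q),'med',np.nanmedian(q,0).round(1),'lo',a.round(),'hi',b.round(),'circ',np.round(c,1),round(r,1))
    tp=(x>250)&(x<600)&(y>100)&(y<420)
    st('knobtop',tp&(z>180)&(z<200)); st('dometop',tp&blue&(z>150)&(z<166)); st('lidlow',tp&blue&(z>110)&(z<150))
    st('body',tp&blue&(z>30)&(z<75)); st('shoulder',tp&(z>100)&(z<108))
    st('rest cork',(x>300)&(x<600)&(y<-60)&(y>-260)&(z<25)&(z>2.5)&(V<252)&~((S>200)&(V>170)))
    red=((H<6)|(H>174))&(S>190)&(V>60)
    ph=red&(z>40)&(x>500)&(x<735)&(y>-60)&(y<90); st('phone',ph)
    ph2=(z>150)&(z<190)&(x>500)&(x<735)&(y>-60)&(y<90)&~red; st('lens?',ph2)
    q=P[ph]; c=q.mean(0); w,v=np.linalg.eigh(np.cov((q-c).T)); print('normal',v[:,0].round(3),'span',np.ptp((q-c)@v,axis=0).round(1))
    st('base',(z<14)&(z>3)&(S<110)&(V<120)&(x>480)&(x<735)&(y>-60)&(y<90))
    for nm,bx in dict(salt=(300,470,20,110),pep=(300,470,-60,20),mug=(500,760,200,420),hon=(500,760,-300,-120)).items():
        st(nm,(x>bx[0])&(x<bx[1])&(y>bx[2])&(y<bx[3])&(z>50)&(z<130))
E
python3 m.py
```

```text
top knobtop 101 med [467.1 231.8 186.5] lo [456. 222. 181.] hi [478. 243. 189.] circ [466.5 232.6] 11.8
top dometop 925 med [466.5 227.4 158.4] lo [430. 195. 150.] hi [504. 268. 161.] circ [467.1 231.9] 42.8
top lidlow 331 med [472.5 198.2 139.2] lo [422. 185. 114.] hi [512. 256. 150.] circ [466.6 231. ] 47.6
top body 297 med [478.2 194.4  62.1] lo [374. 164.  36.] hi [548. 262.  74.] circ [460.6 224.4] 97.4
top shoulder 315 med [467.  203.1 105. ] lo [412. 178. 102.] hi [519. 268. 107.] circ [466.6 232.3] 56.0
top rest cork 2092 med [ 480.8 -207.9    6.1] lo [ 313. -257.    3.] hi [580. -70.  18.] circ [ 450.8 -163.2] 177.1
top phone 0
top lens? 0m.py:19: RuntimeWarning: Mean of empty slice.
  q=P[ph]; c=q.mean(0); w,v=np.linalg.eigh(np.cov((q-c).T)); print('normal',v[:,0].round(3),'span',np.ptp((q-c)@v,axis=0).round(1))
  ret = um.true_divide(
  avg = a.mean(axis, **keepdims_kw)
m.py:19: RuntimeWarning: Degrees of freedom <= 0 for slice
  q=P[ph]; c=q.mean(0); w,v=np.linalg.eigh(np.cov((q-c).T)); print('normal',v[:,0].round(3),'span',np.ptp((q-c)@v,axis=0).round(1))
  c *= np.true_divide(1, fact)
  c *= np.true_divide(1, fact)
Traceback (most recent call last):
  File "m.py", line 19, in <module>
    q=P[ph]; c=q.mean(0); w,v=np.linalg.eigh(np.cov((q-c).T)); print('normal',v[:,0].round(3),'span',np.ptp((q-c)@v,axis=0).round(1))
                              ~~~~~~~~~~~~~~^^^^^^^^^^^^^^^^^
numpy.linalg.LinAlgError: Eigenvalues did not converge
```

```bash
cat > m2.py <<'E'
from h import *
def circ(q):
    A=np.c_[2*q[:,:2],np.ones(len(q))]; s=np.linalg.lstsq(A,(q[:,:2]**2).sum(1),rcond=None)[0]; return s[:2].round(1),np.sqrt(s[2]+s[:2]@s[:2]).round(1)
seeds={'top':[(360,140),(420,200),(500,155)],'side':[(545,275),(507,320),(590,370)]}
for n in('top','side'):
    d=np.load(f'/tmp/{n}.npz'); P=d['P']; x,y,z=P[...,0],P[...,1],P[...,2]
    H,S,V=cv2.split(cv2.cvtColor(d['im'],cv2.COLOR_RGB2HSV).astype(np.uint8))
    red=(((H<7)|(H>173))&(S>180)&(z>30)).astype(np.uint8)
    k,lab,stt,cen=cv2.connectedComponentsWithStats(red)
    for i in range(1,k):
        if stt[i,4]<150: continue
        q=P[lab==i]; c=q.mean(0); _,_,vt=np.linalg.svd(q-c,full_matrices=False)
        # back face: discard top edge
        r=np.abs((q-c)@vt[2])<3; q2=q[r]; c=q2.mean(0); _,_,vt=np.linalg.svd(q2-c,full_matrices=False); nn=vt[2]*-np.sign(vt[2][0])
        # lens: points inside bbox, near plane, not red
        X,Y,w,h,_=stt[i]; sub=np.zeros_like(red); 
        hull=cv2.convexHull(np.argwhere(lab==i)[:,::-1].astype(np.int32)); cv2.fillConvexPoly(sub,hull,1)
        L=(sub>0)&(red==0)&(z>150)&(z<190); l=P[L]
        print(n,'px',cen[i].round(),stt[i][:5],'c',c.round(1),'n',nn.round(3),'zr',q[:,2].min().round(),q[:,2].max().round(),'lens',len(l),np.nanmedian(l,0).round(1),(l.min(0)/2+l.max(0)/2).round(1) if len(l) else '', 'yspan',q[:,1].min().round(),q[:,1].max().round())
    hon=np.nonzero((H>20)&(H<32)&(S>180)&(z>70)); print('honey cap',P[hon].mean(0).round(1) if len(hon[0]) else None)
    # rest cork/dark : inner region z 3..20, y<-60, not yellow
    m=(z>3)&(z<22)&(y<-60)&(y>-330)&(x>400)&(x<570)&(H<19); q=P[m]; m2=q[:,2]>12.5
    if m2.sum()>5: print('rest rim',m2.sum(),circ(q[m2]),q[m2].min(0).round(),q[m2].max(0).round())
    print('cork',cv2.minEnclosingCircle(np.float32(q[(q[:,2]<9)][:,:2])))
for nm,(u,v) in dict(salt=(342,400),pep=(418,385),mug=(170,228),hon=(590,225)).items():
    d=np.load('/tmp/top.npz'); print(nm,d['P'][int(v/1.5),int(u/1.5)].round())
E
python3 m2.py
```

```text
top px [238.  88.] [222  74  32  28 614] c [845.5  37.5 127.5] n [-0.999 -0.05   0.011] zr 47.0 198.0 lens 127 [841.6  37.3 178. ] [843.9  37.8 170.1] yspan 2.0 73.0
top px [331. 102.] [312  89  42  27 612] c [ 811.1 -186.6  128.3] n [-0.994  0.109  0.012] zr 49.0 197.0 lens 120 [ 806.9 -185.7  179.5] [ 810.  -187.9  171.6] yspan -224.0 -153.0
top px [278. 128.] [263 118  34  21 486] c [744.8 -59.2 134.5] n [-1.    -0.021  0.017] zr 48.0 198.0 lens 96 [740.7 -61.7 181.4] [741.  -62.  170.3] yspan -96.0 -24.0
honey cap [ 704.3 -349.3   90.3]
rest rim 329 (array([ 489.3, -213.5]), np.float64(63.0)) [ 431. -289.   13.] [553. -63.  22.]
cork ((480.73809814453125, -196.50282287597656), 152.62240600585938)
side px [350. 193.] [ 326  143   51   99 1561] c [789.2 -33.2 124.5] n [-0.729  0.682  0.05 ] zr 46.0 196.0 lens 335 [756.  -29.9 174.4] [794.4 -10.5 169.9] yspan -98.0 75.0
side px [394. 249.] [ 377  206   35   80 1187] c [ 813.2 -197.5  124. ] n [-0.995  0.096  0.009] zr 49.0 196.0 lens 243 [ 809.1 -192.3  176.1] [ 811.2 -190.5  170.1] yspan -226.0 -153.0
honey cap [ 708.5 -351.6   89.2]
rest rim 640 (array([ 485.6, -203.6]), np.float64(69.9)) [ 416. -289.   13.] [558. -63.  21.]
cork ((469.1846008300781, -175.68153381347656), 119.6454849243164)
salt [417.  57. 110.]
pep [441. -62. 110.]
mug [713. 387.   2.]
hon [ 705. -350.   94.]
```

```bash
sed -i 's/(y<-60)&(y>-330)/(y<-120)\&(y>-330)/' m2.py; python3 m2.py | grep -E 'rest|cork'; python3 - <<'E'
from h import *
for n in('top','side'):
    d=np.load(f'/tmp/{n}.npz'); P=d['P']; x,y,z=P[...,0],P[...,1],P[...,2]
    H,S,V=cv2.split(cv2.cvtColor(d['im'],cv2.COLOR_RGB2HSV))
    red=((H<7)|(H>173))&(S>180)&(z>55)&(z<190)&(x<775)&(y>-110)&(y<0)
    q=P[red]
    for _ in range(3):
        s=np.polyfit(q[:,1],q[:,0],1); e=q[:,0]-np.polyval(s,q[:,1]); q=q[abs(e)<3]
    print(n,len(q),'x=',s,'yaw',-s[0],'ymin/max',np.percentile(q[:,1],[1,99]))
    near=(abs(x-np.polyval(s,y))<7)&(z>153)&(z<188)&(y>-90)&(y<-30)&~(((H<7)|(H>173))&(S>180))
    l=P[near]; print('lens',len(l),l.mean(0),(l.min(0)+l.max(0))/2,np.ptp(l,axis=0))
E
```

```text
rest rim 323 (array([ 492.2, -227.3]), np.float64(58.7)) [ 431. -289.   13.] [ 553. -166.   22.]
cork ((480.06097412109375, -225.75933837890625), 128.49729919433594)
rest rim 615 (array([ 495.6, -227.7]), np.float64(58.8)) [ 434. -289.   13.] [ 558. -166.   19.]
cork ((486.572509765625, -234.2309112548828), 68.429443359375)
top 354 x= [-1.92257915e-02  7.43142493e+02] yaw 0.01922579146221808 ymin/max [-94.91998102 -24.75008862]
lens 64 [741.30320622 -61.47398356 180.29329425] [741.26277837 -64.27454468 171.26549265] [ 8.24291703 42.61036555 32.91628173]
side 614 x= [-3.65318736e-02  7.45532552e+02] yaw 0.03653187360923555 ymin/max [-96.6895174  -32.11560671]
lens 102 [744.86908429 -65.19651017 176.4725608 ] [744.71350722 -54.07510972 171.56898507] [ 7.78026687 47.04619668 32.63452365]
```

```bash
cat >> h.py <<'E'
def go(target,Rt=None,verbose=True):
    o=robot.get_obs(); R0=rot(o['ee_rot']); d=R0.T@(np.array(target)-o['eef_pos'])
    rv=np.zeros(3) if Rt is None else R.from_matrix(R0.T@Rt).as_rotvec()
    print('t',round(o['time'],2),'pos',np.round(o['eef_pos'],1),'rpy',np.round(o['ee_rot'],3),'gap',round(o['finger_gap'],1),'-> turn',rv.round(3),'shift',d.round(1))
E
python3 -c "
from h import *
go([467,232,225]);go([467,232,162])"
```

```text
t 0.1 pos [256.3 569.6 230.6] rpy [-3.14   0.     2.719] gap 85.8 -> turn [0. 0. 0.] shift [-330.7 -221.4    5.9]
t 0.1 pos [256.3 569.6 230.6] rpy [-3.14   0.     2.719] gap 85.8 -> turn [0. 0. 0.] shift [-330.7 -221.3   68.9]
```

```bash
python3 -m handwheel '[[0,0,0,-50,-33,0,0],[0,0,0,-100,-66,0,0],[0,0,0,-150,-99,0,0],[0,0,0,-200,-133,0,0],[0,0,0,-250,-166,0,0],[0,0,0,-300,-200,0,0],[0,0,0,-331,-221,0,0],[0,0,0,-331,-221,0,0],[0,0,0,-331,-221,0,0],[0,0,0,-331,-221,0,0]]' 40; python3 -c "
from h import *
go([467,232,162])"
```

```text
time: 1.35
eef_pos: [467.0, 233.5, 231.1]
ee_rot: [-3.141, -0.0, 2.72]
ft_force: [-0.1, 0.1, 0.9]
finger_gap: 85.1
gripper_force: 0.0
t 1.35 pos [467.  233.5 231.1] rpy [-3.141 -0.     2.72 ] gap 85.1 -> turn [0. 0. 0.] shift [-0.6 -1.4 69.1]
```

```bash
python3 -m handwheel '[[0,0,0,0,-1,20,0],[0,0,0,0,-1,40,0],[0,0,0,0,-1,60,0],[0,0,0,0,-1,69,0],[0,0,0,0,-1,69,120],[0,0,0,0,-1,69,160],[0,0,0,0,-1,69,200],[0,0,0,0,-1,69,220],[0,0,0,0,-1,69,240],[0,0,0,0,-1,69,255]]' 40; python3 -m handwheel '[[0,0,0,0,0,0,255],[0,0,0,0,0,0,255],[0,0,0,0,0,0,255],[0,0,0,0,0,0,255]]'
```

```text
time: 2.6
eef_pos: [467.7, 232.0, 162.9]
ee_rot: [3.141, 0.001, 2.719]
ft_force: [-0.6, 0.6, 6.3]
finger_gap: 22.6
gripper_force: 39.8
time: 3.1
eef_pos: [467.7, 232.0, 162.9]
ee_rot: [3.141, 0.001, 2.719]
ft_force: [0.3, 0.9, 6.1]
finger_gap: 22.3
gripper_force: 39.8
```

```bash
python3 -c "
from h import *
go([494,-227.5,270])"
```

```text
t 3.1 pos [467.7 232.  162.9] rpy [3.141e+00 1.000e-03 2.719e+00] gap 22.3 -> turn [0. 0. 0.] shift [-212.7 -408.1 -107.4]
```

```bash
python3 -m handwheel '[[0,0,0,0,0,-10,255],[0,0,0,0,0,-25,255],[0,0,0,0,0,-45,255],[0,0,0,0,0,-65,255],[0,0,0,0,0,-85,255],[0,0,0,0,0,-105,255],[0,0,0,0,0,-120,255],[0,0,0,0,0,-120,255],[0,0,0,0,0,-120,255],[0,0,0,0,0,-120,255]]'; python3 -c "
from h import *
for n in('top','side'):
    im,P,d=cap(n); np.savez('/tmp/%s1'%n,im=im,P=P)
    save(im[150:330,60:260] if n=='top' else im[60:260,100:300],n+'1.png',3)
go([494,-227.5,283])"
```

```text
time: 4.35
eef_pos: [466.8, 231.5, 281.4]
ee_rot: [-3.14, -0.001, 2.719]
ft_force: [-0.4, 1.4, -1.3]
finger_gap: 22.6
gripper_force: 39.5
t 4.45 pos [466.9 231.6 281.6] rpy [-3.141e+00 -1.000e-03  2.719e+00] gap 22.9 -> turn [0. 0. 0.] shift [-213.1 -407.5   -1.2]
```

View pics/side1.png

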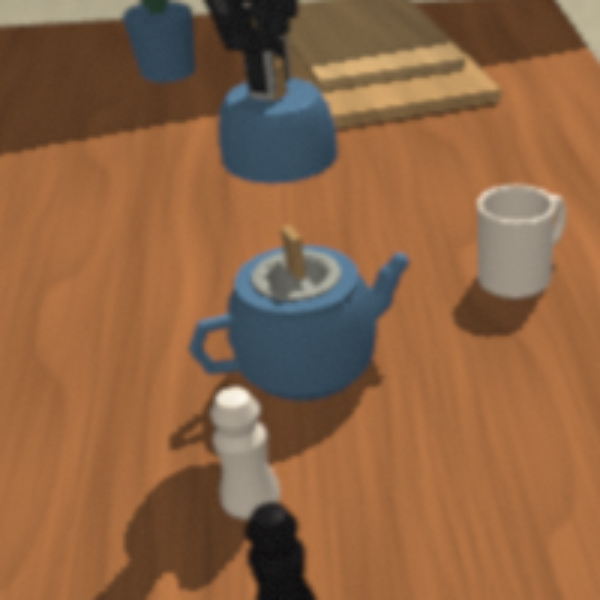

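The side view shows the lid level in the grip at (277,130). The pot hasn't moved, and the infuser's tab is visible at (293,252).

```bash
python3 -m handwheel '[[0,0,0,-11,-20,0,255],[0,0,0,-32,-61,0,255],[0,0,0,-58,-110,0,255],[0,0,0,-84,-160,0,255],[0,0,0,-110,-210,0,255],[0,0,0,-136,-260,0,255],[0,0,0,-162,-310,0,255],[0,0,0,-186,-355,0,255],[0,0,0,-204,-390,0,255],[0,0,0,-213,-408,0,255]]';python3 -m handwheel '[[0,0,0,0,0,0,255],[0,0,0,0,0,0,255]]'; python3 - <<'E'
from h import *
go([494,-227.5,64])
im,P,d=cap('top'); np.savez('/tmp/top2',im=im,P=P)
x,y,z=P[...,0],P[...,1],P[...,2]; H,S,V=cv2.split(cv2.cvtColor(im,cv2.COLOR_RGB2HSV))
b=(H>95)&(H<125)&(S>80)&(y<-130)
for lo,hi in((270,284),(224,236),(236,270)):
    q=P[b&(z>lo)&(z<hi)]
    if len(q)>5: print(lo,len(q),cv2.minEnclosingCircle(np.float32(q[:,:2])),q[:,2].min(),q[:,2].max())
# tab and shoulder with lid away
tp=(abs(x-467)<45)&(abs(y-232)<45)
w=tp&(z>112)&(z<160); q=P[w]; print('tab',len(q),q.mean(0),q.min(0),q.max(0))
t=q[q[:,2]>145]; print('tabtop',len(t),t.mean(0)); r=cv2.minAreaRect(np.float32(t[:,:2])); print(r, cv2.boxPoints(r).round(1).tolist())
e=tp&(z>85)&(z<112)&(S<70); q=P[e]; print('steel',len(q),cv2.minEnclosingCircle(np.float32(q[:,:2])))
bl=(H>95)&(H<125)&(S>80)&(abs(z-105)<3)&(x<560)&(y>150); print('shoulder',cv2.minEnclosingCircle(np.float32(P[bl][:,:2])))
save(im[130:290,80:280],'tab.png',4)
E
```

```text
time: 5.7
eef_pos: [493.8, -229.6, 281.8]
ee_rot: [-3.141, -0.001, 2.717]
ft_force: [0.2, 0.2, -1.0]
finger_gap: 22.7
gripper_force: 39.6
time: 5.95
eef_pos: [493.9, -226.7, 282.0]
ee_rot: [3.141, -0.001, 2.719]
ft_force: [0.3, 0.9, -1.8]
finger_gap: 22.7
gripper_force: 39.6
t 5.95 pos [ 493.9 -226.7  282. ] rpy [ 3.141e+00 -1.000e-03  2.719e+00] gap 22.7 -> turn [0. 0. 0.] shift [ -0.6  -0.8 218. ]
270 616 ((492.9425048828125, -226.41549682617188), 41.74502182006836) 270.0492422375977 283.01718342374386
236 395 ((494.7422180175781, -221.7799530029297), 46.55029296875) 236.2480733472686 269.9815007370829
tab 87 [466.37124444 229.84460907 139.99772615] [436.1126377  195.43593388 112.0070086 ] [502.09813719 264.19919708 154.01916421]
tabtop 52 [466.03542975 232.57453429 150.57996107]
((466.102294921875, 232.79605102539062), (9.483022689819336, 25.704517364501953), 19.907833099365234) [[457.29998779296875, 243.3000030517578], [466.0, 219.10000610351562], [474.8999938964844, 222.3000030517578], [466.20001220703125, 246.5]]
steel 545 ((466.98248291015625, 232.64169311523438), 40.4431037902832)
shoulder ((465.9721984863281, 232.8009796142578), 55.883121490478516)
```

View pics/tab.png

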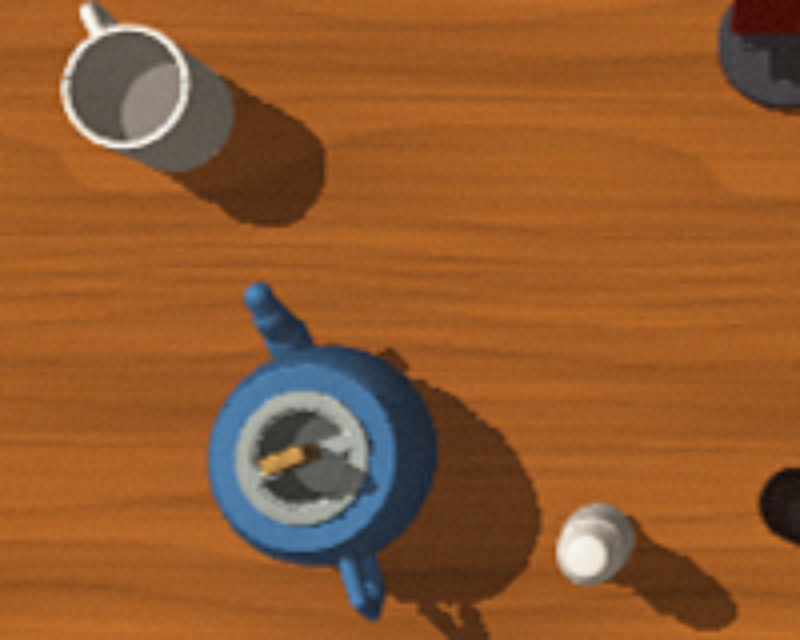

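The crop shows the steel flange around (303,458) and the tab at (287,458), tilted about 20°. The lid hangs right over the rest, so I'll lower it.

```bash
python3 -m handwheel '[[0,0,0,0,-1,25,255],[0,0,0,0,-1,55,255],[0,0,0,0,-1,90,255],[0,0,0,0,-1,125,255],[0,0,0,0,-1,160,255],[0,0,0,0,-1,185,255],[0,0,0,0,-1,200,255],[0,0,0,0,-1,206,255],[0,0,0,0,-1,210,255],[0,0,0,0,-1,212,255]]';python3 -m handwheel '[[0,0,0,0,0,1,255],[0,0,0,0,0,2,255],[0,0,0,0,0,3,255],[0,0,0,0,0,3,255],[0,0,0,0,0,3,255]]';python3 -m handwheel '[[0,0,0,0,0,1,255],[0,0,0,0,0,2,255],[0,0,0,0,0,2,255],[0,0,0,0,0,2,255]]'
```

```text
time: 7.25
eef_pos: [494.1, -228.8, 70.8]
ee_rot: [-3.142, 0.001, 2.719]
ft_force: [0.2, -0.8, -2.0]
finger_gap: 22.2
gripper_force: 39.6
time: 7.88
eef_pos: [493.7, -228.7, 67.3]
ee_rot: [3.142, 0.0, 2.719]
ft_force: [-0.3, -0.6, -1.3]
finger_gap: 22.7
gripper_force: 39.6
time: 8.38
eef_pos: [493.6, -228.7, 65.3]
ee_rot: [-3.142, -0.0, 2.719]
ft_force: [0.4, 0.0, -1.4]
finger_gap: 22.5
gripper_force: 39.6
```

```bash
python3 -m handwheel '[[0,0,0,0,0,1,255],[0,0,0,0,0,1,255],[0,0,0,0,0,1,255],[0,0,0,0,0,1,255]]';python3 -m handwheel '[[0,0,0,0,0,1,255],[0,0,0,0,0,1,255],[0,0,0,0,0,1,255],[0,0,0,0,0,1,255]]'
```

```text
time: 8.88
eef_pos: [493.6, -228.7, 64.3]
ee_rot: [-3.142, 0.0, 2.719]
ft_force: [1.0, -0.0, -1.2]
finger_gap: 22.9
gripper_force: 39.6
time: 9.38
eef_pos: [493.8, -228.6, 63.9]
ee_rot: [3.141, 0.0, 2.719]
ft_force: [-2.2, 1.2, 6.3]
finger_gap: 22.3
gripper_force: 40.6
```

Contact. I'll release and rise.

```bash
python3 -m handwheel '[[0,0,0,0,0,0,180],[0,0,0,0,0,0,120],[0,0,0,0,0,0,60],[0,0,0,0,0,0,0],[0,0,0,0,0,0,0],[0,0,0,0,0,-15,0],[0,0,0,0,0,-40,0],[0,0,0,0,0,-80,0],[0,0,0,0,0,-130,0],[0,0,0,0,0,-165,0]]'; python3 - <<'E'
from h import *
o=robot.get_obs()
im,P,d=cap('side'); save(im[180:384,60:330],'rest.png',2.8)
th=np.radians(19.9)
y=np.array([np.cos(th),np.sin(th),0]); z=np.array([0,0,-1.])
for s in(1,-1):
    Rt=np.c_[np.cross(s*y,z),s*y,z]; go([466.1,232.8,229],Rt)
print(o['joint_pos'].round(2))
E
```

```text
time: 10.62
eef_pos: [494.1, -228.9, 231.7]
ee_rot: [-3.142, 0.003, 2.719]
ft_force: [0.4, -0.0, -0.2]
finger_gap: 85.3
gripper_force: 0.0
t 10.68 pos [ 496.  -229.8  235.9] rpy [-3.141  0.008  2.719] gap 85.5 -> turn [0.003 0.008 0.801] shift [217.1 409.6   5. ]
t 10.68 pos [ 496.  -229.8  235.9] rpy [-3.141  0.008  2.719] gap 85.5 -> turn [-0.01   0.004 -2.341] shift [217.1 409.6   5. ]
[-0.44  0.23  1.81 -0.    1.1  -1.58]
```

View pics/rest.png

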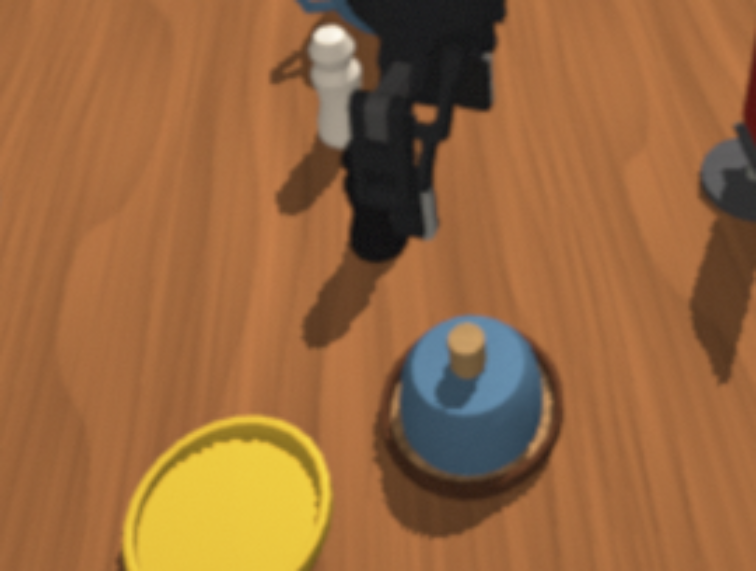

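The lid sits knob up inside the rest, at about (470,400) in the crop. Now back to the pot with a 0.80 turn.

```bash
python3 -m handwheel '[[0,0,0.04,11,20,0,0],[0,0,0.12,32,61,0,0],[0,0,0.2,58,110,0,0],[0,0,0.3,84,160,0,0],[0,0,0.4,110,210,0,0],[0,0,0.5,136,260,0,0],[0,0,0.6,162,310,0,0],[0,0,0.7,190,360,0,0],[0,0,0.77,207,395,0,0],[0,0,0.801,215,411,0,0]]';python3 -m handwheel '[[0,0,0,0,0,0,0],[0,0,0,0,0,0,0],[0,0,0,0,0,0,0]]'; python3 - <<'E'
from h import *
th=np.radians(19.9)
y=np.array([np.cos(th),np.sin(th),0]); z=np.array([0,0,-1.])
go([466.1,232.8,119],np.c_[np.cross(y,z),y,z]); print(robot.get_obs()['joint_pos'].round(2))
E
```

```text
time: 11.92
eef_pos: [465.9, 236.5, 229.1]
ee_rot: [3.141, -0.0, 1.918]
ft_force: [0.4, -1.0, -0.1]
finger_gap: 85.4
gripper_force: 0.0
time: 12.3
eef_pos: [466.3, 233.4, 228.5]
ee_rot: [3.141, 0.0, 1.917]
ft_force: [0.5, -0.1, 0.1]
finger_gap: 85.3
gripper_force: 0.0
t 12.3 pos [466.3 233.4 228.5] rpy [3.141 0.    1.917] gap 85.3 -> turn [ 0.     0.    -0.001] shift [ -0.5  -0.4 109.5]
[ 0.46  0.19  1.86 -0.    1.09  0.12]
```

```bash
python3 -m handwheel '[[0,0,0,0,0,20,0],[0,0,0,0,0,50,0],[0,0,0,0,0,80,0],[0,0,0,0,0,102,0],[0,0,0,0,0,111,0],[0,0,0,0,0,111,100],[0,0,0,0,0,111,160],[0,0,0,0,0,111,200],[0,0,0,0,0,111,225],[0,0,0,0,0,111,240]]' 60; python3 -m handwheel '[[0,0,0,0,0,0,255],[0,0,0,0,0,0,255],[0,0,0,0,0,0,255],[0,0,0,0,0,0,255]]'
```

```text
time: 13.55
eef_pos: [466.7, 234.6, 117.9]
ee_rot: [3.14, -0.0, 1.918]
ft_force: [1.1, -0.3, 6.3]
finger_gap: 9.2
gripper_force: 59.2
time: 14.05
eef_pos: [466.7, 234.6, 117.9]
ee_rot: [3.14, -0.0, 1.918]
ft_force: [-0.6, -0.3, 6.3]
finger_gap: 9.3
gripper_force: 59.2
```

```bash
python3 -m handwheel '[[0,0,0,0,0,-5,255],[0,0,0,0,0,-15,255],[0,0,0,0,0,-30,255],[0,0,0,0,0,-45,255],[0,0,0,0,0,-60,255],[0,0,0,0,0,-80,255],[0,0,0,0,0,-105,255],[0,0,0,0,0,-130,255],[0,0,0,0,0,-150,255],[0,0,0,0,0,-160,255]]'; python3 -m handwheel '[[0,0,0,0,0,0,255],[0,0,0,0,0,0,255]]'; python3 - <<'E'
from h import *
lens=np.array([743,-61.,170]); yaw=0.025
f=np.array([-np.cos(yaw),-np.sin(yaw),0]); show=lens+150*f
zi=np.sin(np.radians(40))*f+np.array([0,0,np.cos(np.radians(40))])
o=robot.get_obs(); R0=rot(o['ee_rot'])
# minimal rotation taking tool z to -zi
def align(R0):
    z=R0[:,2]; a=np.cross(z,-zi); s=np.linalg.norm(a); return R.from_rotvec(a/s*np.arctan2(s,z@-zi)).as_matrix()@R0
off=np.array([0,0,84.9])
Rt=align(R0); print(show,zi, show+84.9*zi); go(show+84.9*zi,Rt); go(show+84.9*zi-np.array([80,0,-60]),Rt)
im,P,d=cap('side'); save(im[0:240,90:390],'inf.png',2.5); np.savez('/tmp/side3',im=im,P=P)
E
```

```text
time: 15.3
eef_pos: [466.6, 234.5, 279.1]
ee_rot: [3.14, -0.0, 1.918]
ft_force: [0.7, 0.5, -1.6]
finger_gap: 9.2
gripper_force: 58.5
time: 15.55
eef_pos: [465.7, 234.1, 276.5]
ee_rot: [-3.14, 0.0, 1.918]
ft_force: [0.1, -0.1, -0.9]
finger_gap: 9.3
gripper_force: 58.5
[593.04687256 -64.74960939 170.        ] [-0.64258675 -0.01606802  0.76604444] [538.49125757 -66.11378398 235.03717322]
t 15.55 pos [465.7 234.1 276.5] rpy [-3.14   0.     1.918] gap 9.3 -> turn [-0.663 -0.221  0.   ] shift [-307.1  -33.6   41.6]
t 15.55 pos [465.7 234.1 276.5] rpy [-3.14   0.     1.918] gap 9.3 -> turn [-0.663 -0.221  0.   ] shift [-279.9 -109.   -18.3]
```

View pics/inf.png

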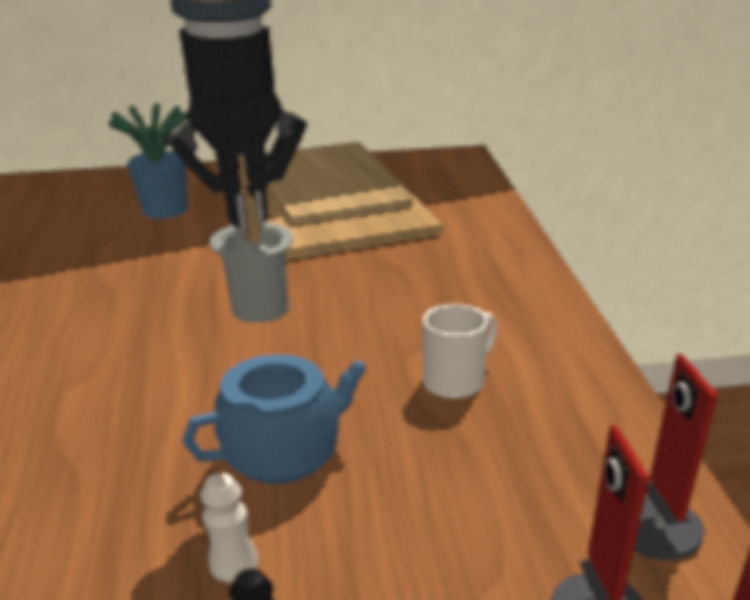

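The infuser hangs at (258,270), clear of the pot, and the pot is still standing. I'll carry it to a waypoint short of the show pose, tilting it on the way.

```bash
python3 -m handwheel '[[0,0,0,-10,-4,-1,255],[-0.05,-0.017,0,-35,-14,-3,255],[-0.12,-0.04,0,-70,-28,-6,255],[-0.2,-0.067,0,-108,-42,-9,255],[-0.29,-0.097,0,-146,-57,-11,255],[-0.38,-0.127,0,-184,-72,-13,255],[-0.47,-0.157,0,-220,-86,-15,255],[-0.56,-0.187,0,-252,-98,-17,255],[-0.63,-0.21,0,-272,-106,-18,255],[-0.663,-0.221,0,-280,-109,-18,255]]'; python3 -m handwheel '[[0,0,0,0,0,0,255],[0,0,0,0,0,0,255]]'; cat > f.py <<'E'
from h import *
import sys
lens=np.array([743,-61.,170]); yaw=0.025
f=np.array([-np.cos(yaw),-np.sin(yaw),0]); show=lens+150*f
zi=np.sin(np.radians(40))*f+np.array([0,0,np.cos(np.radians(40))])
R0=rot(robot.get_obs()['ee_rot']); z=R0[:,2]; a=np.cross(z,-zi); Rt=R.from_rotvec(a).as_matrix()@R0
go(show+84.9*zi,Rt)
E
python3 f.py
```

```text
time: 16.85
eef_pos: [457.5, -67.6, 294.5]
ee_rot: [2.468, 0.206, 1.843]
ft_force: [0.2, 0.2, -1.0]
finger_gap: 9.4
gripper_force: 58.7
time: 17.1
eef_pos: [458.8, -66.0, 295.2]
ee_rot: [2.47, 0.205, 1.846]
ft_force: [0.5, -0.3, -1.2]
finger_gap: 9.2
gripper_force: 58.7
t 17.1 pos [458.8 -66.  295.2] rpy [2.47  0.205 1.846] gap 9.2 -> turn [-0. -0. -0.] shift [-9.  20.5 97.3]
```

```bash
python3 -m handwheel '[[0,0,0,-1,2,10,255],[0,0,0,-3,6,28,255],[0,0,0,-5,11,50,255],[0,0,0,-7,15,70,255],[0,0,0,-8,18,86,255],[0,0,0,-9,20,95,255],[0,0,0,-9,20,97,255],[0,0,0,-9,20,97,255],[0,0,0,-9,20,97,255],[0,0,0,-9,20,97,255]]'; python3 f.py; python3 - <<'E'
from h import *
from f import show,zi
o=robot.get_obs(); T=rot(o['ee_rot']); p=o['eef_pos']; org=p+84.9*T[:,2]
for n in('side','top'):
    im,P,d=cap(n); np.savez('/tmp/%s4'%n,im=im,P=P); save(im[90:290,200:440] if n=='side' else im,n+'4.png',3 if n=='side' else 1.5)
    q=(P-org)@np.c_[T[:,0],T[:,1],-T[:,2]]  # infuser coords (tool x,y; z up axis)
    r=np.hypot(q[...,0],q[...,1])
    m=(r<50)&(q[...,2]>-12)&(q[...,2]<82)
    w=q[m&(q[...,2]>5)&(q[...,2]<66)]
    # wall: axis fit with known radius ~31 (per-slice linear axis), least squares
    from scipy.optimize import least_squares
    g=lambda s:np.hypot(w[:,0]-s[0]-s[2]*w[:,2],w[:,1]-s[1]-s[3]*w[:,2])-s[4]
    w=w[np.hypot(w[:,0],w[:,1])>20]
    s=least_squares(g,[0,0,0,0,30],loss='soft_l1',f_scale=1).x; print(n,len(w),'axis off',s.round(3))
    print(' zmin',np.nanpercentile(q[m][:,2],[0.5,2,5]), 'flange', (q[m&(r>34)]).mean(0).round(1) if (m&(r>34)).any() else '')
E
```

```text
time: 18.35
eef_pos: [538.0, -66.4, 235.5]
ee_rot: [2.468, 0.205, 1.846]
ft_force: [0.1, 0.5, -1.3]
finger_gap: 9.0
gripper_force: 58.7
t 18.35 pos [538.  -66.4 235.5] rpy [2.468 0.205 1.846] gap 9.0 -> turn [0.001 0.001 0.   ] shift [0.2 0.1 0.7]
t 18.35 pos [538.  -66.4 235.5] rpy [2.468 0.205 1.846] gap 9.0 -> turn [0.001 0.001 0.   ] shift [0.2 0.1 0.7]
side 950 axis off [-1.053e+00  6.050e-01 -3.600e-02  3.000e-03  2.880e+01]
 zmin [0.57918006 2.26396706 5.81676662] flange [-18.5   2.5  74.7]
top 517 axis off [-1.2850e+00 -5.0500e-01 -1.0000e-02  2.0000e-02  2.8053e+01]
 zmin [3.24289067 5.46759418 8.55513945] flange [-10.8   8.1  77.3]
```

View pics/side4.png

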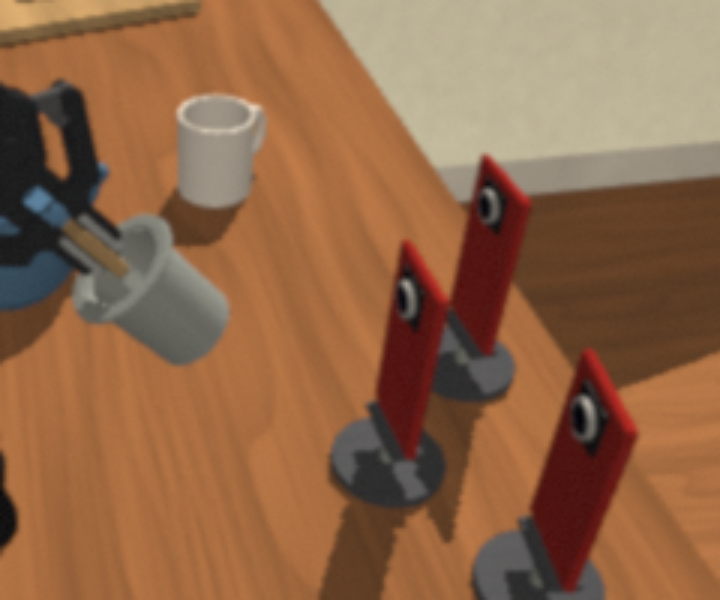

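The side view shows the infuser, held at (160,290), tipped with its underside towards the near phone's lens at (408,298). A 1 mm trim, a settle and a check that the bystanders haven't moved come next.

```bash
python3 -m handwheel '[[0,0,0,1,0,1,255],[0,0,0,1,0,1,255],[0,0,0,1,0,1,255],[0,0,0,1,0,1,255],[0,0,0,1,0,1,255],[0,0,0,1,0,1,255]]'; python3 f.py; python3 - <<'E'
from h import *
a=np.load('/tmp/top2.npz'); im,P,d=cap('top')
for nm,(u,v) in dict(salt=(342,400),mug=(150,215),hon=(590,225),pot=(260,330),pep=(418,385)).items():
    print(nm,a['P'][int(v/1.5),int(u/1.5)].round(),P[int(v/1.5),int(u/1.5)].round())
x,y,z=P[...,0],P[...,1],P[...,2];H,S,V=cv2.split(cv2.cvtColor(im,cv2.COLOR_RGB2HSV))
b=(H>95)&(H<125)&(S>80)
print('shoulder',cv2.minEnclosingCircle(np.float32(P[b&(abs(z-105)<3)&(x<560)&(y>150)][:,:2])))
q=P[b&(y<-150)&(z>52)&(z<64)]; print('lid top',cv2.minEnclosingCircle(np.float32(q[:,:2])),np.median(q[:,2]))
E
```

```text
time: 19.2
eef_pos: [538.4, -65.3, 234.1]
ee_rot: [2.469, 0.205, 1.846]
ft_force: [-0.3, 0.6, -0.6]
finger_gap: 9.1
gripper_force: 58.7
t 19.2 pos [538.4 -65.3 234.1] rpy [2.469 0.205 1.846] gap 9.1 -> turn [0.001 0.    0.   ] shift [-1.   0.3 -0.7]
salt [417.  57. 110.] [417.  57. 110.]
mug [716. 386.  89.] [716. 386.  89.]
hon [ 705. -351.   92.] [ 705. -351.   91.]
pot [525. 201.  65.] [525. 201.  64.]
pep [441. -62. 107.] [459. -42. 370.]
shoulder ((466.1981201171875, 232.91697692871094), 55.92568588256836)
lid top ((491.82159423828125, -227.83741760253906), 42.356964111328125) 59.59578533031549
```

Nothing that was in view has moved; only the pepper mill is hidden behind the arm.

```bash
python3 -c "
from station import sign_off
print(sign_off())"
```

```text
the job is handed in; nothing more can be done
None
```

I've handed the job in at about 19 s of robot time: the lid is in its rest, knob up, and the infuser is held steady about 15 cm in front of the lens, tipped about 40°. Positions should be good to a few millimetres and the tilt to 1–2°. In the last check the teapot, salt mill, mug and honey jar hadn't moved; the arm hid the pepper mill.

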